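Pin the chin-rest lift and hold it at full height

ROBOT

A 7-joint arm with a two-finger parallel gripper is mounted at the origin on the work surface. World frame = base frame: x ahead of the robot, y to its left, z up, the work surface at z = 0. Lengths are in m, angles in rad, forces in N, time in s.
With the tool pointing down it reaches from about 0.4 to 0.85 m from the base axis. Payload 10.4 kg.
Tool frame: the origin (TCP) lies at the very end of the fingers, on their centre line; the grasp point (between the pads) lies 19 mm behind it; z points along the fingers, y is the direction in which the jaws open and shut (so a half turn about z gives the same grasp; the last joint's range is limited). The gripper opens to 87 mm and grips with 3 to 60 N. Pads are 19 mm wide; open, the fingers measure 117 mm over their backs; the gripper's body (75 mm by 190 mm) begins 51 mm behind the grasp point.
Start: joints at [-1.204, 0.332, -0.065, 1.46, 0.022, 1.35, -0.088], TCP at [0.237, 0.578, 0.223] pointing down, gripper open.
Joint ranges: [-2.6, 2.6], [-0.5, 2.12], [-1.47, 1.34], [0.16, 2.42], [-1.27, 4.41], [0.06, 2.06], [-2.6, 2.6]. Speed limits (rad/s): [2.22, 2.22, 2.79, 2.79, 3.14, 3.14, 3.14].

INTERFACE

Orientations are given as a unit quaternion [x, y, z, w].
In Python, from bench import read_state, imaging, r gives the robot as it stands. The module is installed in compiled form; this text tells all that it offers.
- The arm moves only by the tool move_arm, never from a script. Its argument "series" is a list of rows, each a list of 4 numbers: the shift along the tool's x, y, z in m, then the turn about the tool's z in rad. In form: [[x, y, z, roll], ...]. A call has 1 to 20 rows; each row is the pose to reach, as a shift and turn from the pose commanded when the call began, along the tool's axes at that moment; what a row does not reach only later rows make up. A row lasts 1/10 s, in which the tool goes at most 50 mm and 8.59 degrees, less where a joint would pass 70% of its speed; a pose out of reach is approached as far as the arm can. A call with a gripper value outside its range is refused whole. "claw" is the gripper's target within -1 to 1 (fully open at 1, half-way at 0, shut at -1), set as the call begins (left out, the last holds). The fingers move at their own pace and stop on an object; "newtons" is the grip in N (left out, the last holds). Time passes only in rows, so rows that repeat a pose let the fingers close. It gives the time, the measured TCP pose, the force and the opening at its end, in the units of the state.
- read_state(): the state, without advancing time (a new reading comes with each control period).
- imaging.camera(name): name is "scene" or "top"; returns (picture, depth): 480x640x3 uint8, red, green, blue; 480x640 float32, m along the optical axis (not along the pixel's ray), 0 where there is no reading.
- imaging.get_calibration(name): a dict with "camera_matrix" (3x3 intrinsics, pixels), "R" (3x3) and "t" (3): a world point X has camera coordinates R X + t. Camera axes: x right, y down, z forward; pixel columns grow to the right and rows downward; lengths in m; the calibration is good to about 2 mm. A picture is of the moment at which its call begins. get_calibration takes no time and is no camera call.
- r.close_job(): hands the job in, once; it reports no verdict.
The state is a dict: "time": time; "joint_positions": joint angles; "joint_vel": joint speeds; "joint_torque": joint torques, N m; "ee_pos": TCP position; "eef_rot": TCP orientation; "ft_force": force on the tool from outside, world axes, zero at the start; "torque": the same for the moment, N m; "width": finger opening in m.
Only numpy, scipy, OpenCV 4.12 (cv2) and the standard library are available. Lean on these libraries where they do the work, as an engineer would, in place of code of your own. Each camera call takes 0.05 s, during which the arm holds its last target.

TASK

Take the long hinge pin with the narrow, tall round head from the wooden block and push it down through the fork and lug of the chin-rest lift until its head sits flat on the fork; keep the lift down until the pin is home. Then swing the spring-loaded cam lever up until it stands straight upright, where the chin rest is at its highest, and finish while still holding it there with the gripper - do not let go, it springs back. Leave the pin in, and leave the other things on the table where they are.

Things in the scene. Friction and masses are not known exactly. Their poses are not given: they have to be found in the camera images.
- lift_stand: Chin-rest lift, fixed to the table: grey base plate 180 x 320 x 12 mm, long side along its y. Origin at the centre of the plate's underside, z up, x away from the robot at yaw 0. In its middle an aluminium housing (56 mm square, to 100 mm high) with a post and white chin cup (66 mm along x, 92 mm along y, rim about 170 mm high). Fork and lug at y = +125 mm, cam lever at y = -125 mm.
- fork_hole (a point): Centre of the pin hole in the fork's level top face (44 x 44 mm), 72 mm above the table, at x = 0, y = +125 mm on lift_stand. The hole is vertical, 14.5 mm wide, through three aligned 12 mm plates with 3 mm gaps (fork arm, lug, fork arm); the base plate lies 18 mm below the lowest.
- hinge_pin: The pin to fit, loose, steel, about 70 g: shank 12 mm in diameter, 55 mm long with tapered foot; round head 24 mm in diameter, 20 mm tall. Origin at the centre of the foot, z towards the head. It starts upright in one of pin_block's two holes, head resting on the block, its underside 60 mm and its top 80 mm above the table.
- pin_collar (a point): Centre of the underside of the hinge pin's head (55 mm above its foot). Seated, it coincides with fork_hole.
- pin_block: Wooden block fixed to the table, 130 x 56 x 60 mm, origin at the centre of its underside, z up, long side along its own x. Two vertical holes 19 mm in diameter at x = -35 and +35 mm; the hinge pin stands in one and the wide pin in the other, either way round.
- wide_pin: Another pin, not to be used: thick 16 mm shank, flat wide head 36 mm in diameter and 8 mm thick, its head resting on pin_block. Leave it.
- cam_lever: Cam lever: steel bar 12 x 10 mm on a level hinge along the stand's y. Origin on the hinge axis in the bar's plane, 70 mm above the table; z points along the bar to the knob, y along the hinge. It starts on its stop, leaning 1.2 rad from vertical to the stand's -x side, and swings up and over towards +x. Upright is the highest lift; the far stop, 0.55 rad beyond, is lower again.
- lever_knob (a point): Centre of the lever's black barrel knob, 110 mm from the hinge (110 mm above the table at the start, 180 mm upright): 28 mm in diameter, 30 mm wide along the hinge direction, flat ends to pinch from above; it turns between the fingers. A spring always drives the lever back to its start: 1 to 2 N at the knob there, 4 to 5 N upright.
- chin_cup (a point): Middle of the white chin cup's floor, on the post above the stand's centre: 153 mm above the table when down, 164.5 mm at the highest, with the lever upright. The cup goes straight up and down with the cam; it does not lift on its own.
- chin_rest: The moving chin rest: post, white cup and the flat arm that rides on the cam beside the housing. Its origin lies at the cam, not at the cup (see chin_cup). Raise it with the lever, not by the cup.
- drop_bottle: Bystander: small white bottle, 32 mm in diameter, 75 mm high, upright; origin under its centre.
- mug: Bystander: white mug 76 mm in diameter, 90 mm high; origin under its centre.
- occluder: Bystander: flat black paddle lying on the table, disc 60 mm with a bar handle, 6 mm thick; origin under the disc's centre, handle reaching 155 mm to its -x.
- lens_cell: Bystander: small round lens in a dark rim, 38 mm with a tab, 6.6 mm thick, lying flat; origin under the lens's centre.
- screwdriver: Bystander: screwdriver lying on the table, 160 mm long, black handle.

How it is judged:
On the way:
1. the hinge pin is pushed through fork and lug and its head sits on the fork (horizontal distance between pin_collar and fork_hole below 0.004 m and z of pin_collar in the frame of lift_stand between 0.068 and 0.0745 m and angle between hinge_pin's own z axis and vertical below 0.08 rad), for 0.2 s.
At the end, for the whole second after the job is handed in: Pin seated: head's underside within 2.5 mm above the fork's top and 4 mm of the hole's centre, tilt under 0.08 rad; lever within 0.14 rad of upright, chin rest raised over 10 mm, fingers bearing on the lever with over 1 N and not on the chin rest, all through the last second (all of step 1 and angle between cam_lever's own z axis and vertical below 0.14 rad and z of chin_cup in the frame of lift_stand above 0.163 m and contact force between the fingers and cam_lever above 1 N and contact force between the fingers and chin_rest below 0.5 N); the arm keeps its last pose, push and grip.
It fails at once if the chin rest is raised (more than 4 mm) while the pin is not home (z of chin_cup in the frame of lift_stand above 0.157 m and not (horizontal distance between pin_collar and fork_hole below 0.004 m and z of pin_collar in the frame of lift_stand between 0.068 and 0.0745 m and angle between hinge_pin's own z axis and vertical below 0.08 rad)).
It fails at once if a bystander is shifted by more than 40 mm (distance of any of wide_pin, drop_bottle, mug, occluder, lens_cell, screwdriver from where it was at the start of the episode above 0.04 m).
It also fails if it takes over 70 s, if anything falls off the work surface, if the arm or the gripper's body presses on something with over 40 N, if the wrist force passes 120 N, or if a joint passes its speed limit or range.

## Working session

There is one attempt and no reset: what is moved stays moved. The work goes in short steps, Python scripts to look and compute and a tool call to move; the robot and the scene stay as the last step left them, time stands still between calls to the robot, and variables do not carry over. Pictures are saved under pics/ and viewed, and the job is handed in when it is done.

Besides the shell and the picture viewer there is one more tool, called after "Request:" in YAML: its name, and indented under it one key for each argument. move_arm: Moves the arm, as the interface text tells. Its arguments: {"type":"object","properties":{"series":{"type":"array","items":{"type":"array","items":{"type":"number"}}},"claw":{"type":"number"},"newtons":{"type":"number"}},"required":["series"]}

```bash
mkdir -p pics
python3 - <<'E'
from bench import read_state, imaging, r
import cv2,numpy as np
for n in ["scene","top"]:
    p,d=imaging.camera(n); cv2.imwrite(f"pics/{n}0.png",p[:,:,::-1]); np.savez(f"{n}0.npz",p=p,d=d)
    c=imaging.get_calibration(n); print(n,c["camera_matrix"].round(1).tolist(),(-c["R"].T@c["t"]).round(3),c["R"].round(3).tolist())
s=read_state(); print(s)
E
```

```text
scene [[560.2, 0.0, 313.0], [0.0, 560.2, 239.5], [0.0, 0.0, 1.0]] [ 1.514 -0.268  1.119] [[0.235, 0.972, 0.017], [0.685, -0.153, -0.713], [-0.69, 0.179, -0.701]]
top [[462.0, 0.0, 317.9], [0.0, 462.0, 244.3], [0.0, 0.0, 1.0]] [ 0.414 -0.024  1.049] [[-0.004, -1.0, -0.012], [-0.993, 0.005, -0.12], [0.12, 0.011, -0.993]]
{'time': 0.1, 'joint_positions': array([-1.20359776,  0.33280206, -0.06468876,  1.46082869,  0.02158732,
        1.34987494, -0.08850543]), 'joint_vel': array([-7.50722005e-04, -2.95326854e-03,  3.93650063e-04, -3.25711392e-03,
       -4.26756387e-04,  9.56219393e-05,  1.39025957e-03]), 'joint_torque': array([ 1.58676739e-03, -6.24539995e+01,  2.44378980e-02, -3.90719426e+01,
       -6.14538300e-02,  3.64887679e-02,  7.77297510e-05]), 'ee_pos': array([0.23738172, 0.57781315, 0.22185126]), 'eef_rot': array([ 1.93667805e-01,  9.81066975e-01, -6.01542868e-04, -9.61079632e-05]), 'ft_force': array([ 0.36906666,  0.11370852, -0.84145351]), 'torque': array([ 0.01594664, -0.01113723, -0.00398194]), 'width': 0.08698298608712801}
```

View pics/scene0.png

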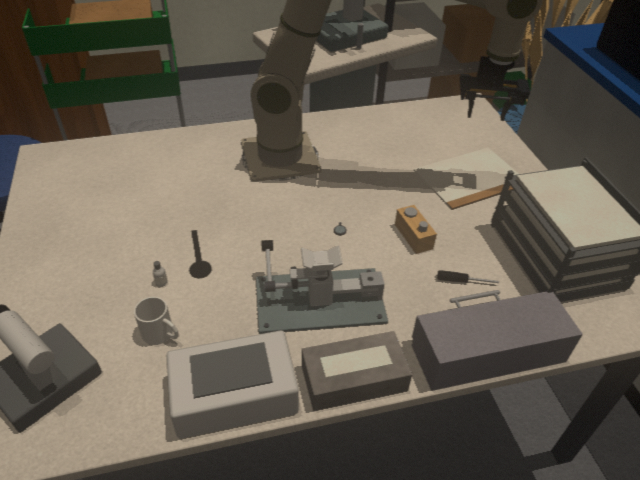

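View pics/top0.png

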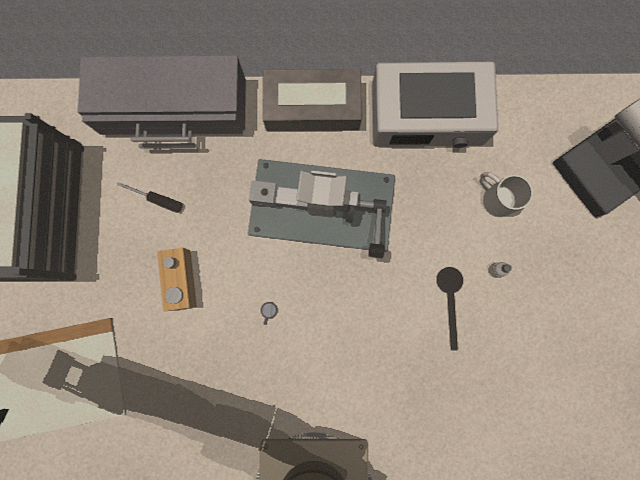

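The top view shows the block at (175,280), with the narrow head near (170,263) and the wide head near (174,296). The fork is near (263,191) and the lever knob near (377,250). I'll enlarge these.

Run:
```python
import cv2
t=cv2.imread("pics/top0.png");s=cv2.imread("pics/scene0.png")
a=cv2.resize(t[235:325,140:210],None,fx=6,fy=6,interpolation=2)
b=cv2.resize(t[150:270,240:400],None,fx=5,fy=5,interpolation=2)
c=cv2.resize(s[195:260,385:450],None,fx=8,fy=8,interpolation=2)
d=cv2.resize(s[225:335,245:395],None,fx=5,fy=5,interpolation=2)
for n,i in zip("abcd",[a,b,c,d]): cv2.imwrite(f"pics/crop_{n}.png",i)
```

```text
(no output)
```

View pics/crop_a.png

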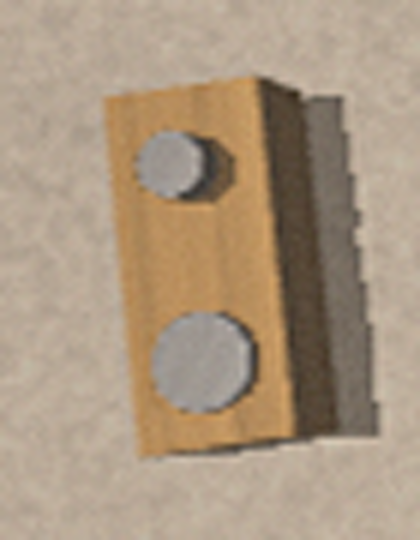

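View pics/crop_b.png

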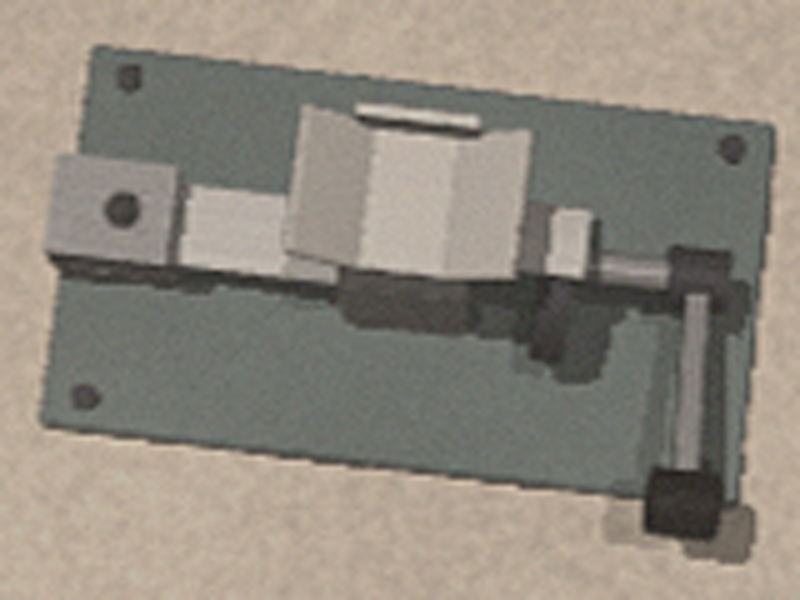

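View pics/crop_c.png

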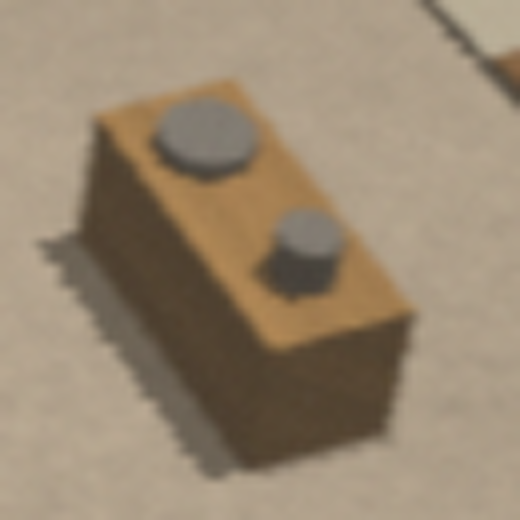

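View pics/crop_d.png

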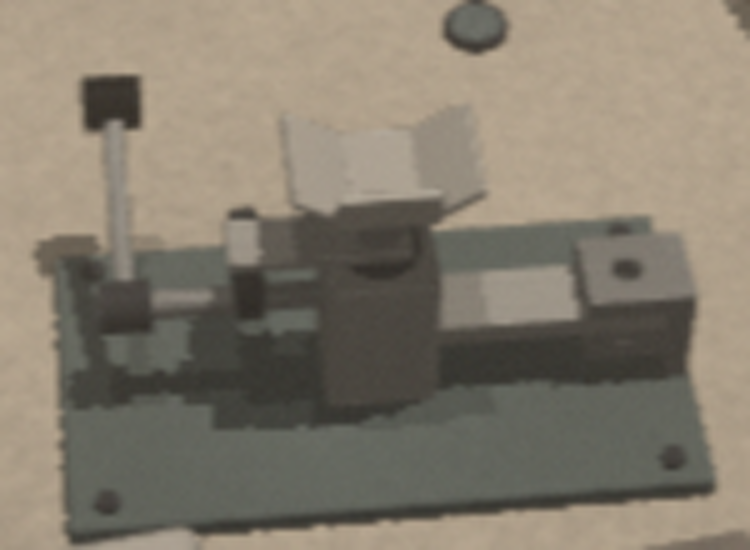

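```bash
cat > h.py <<'E'
import numpy as np, cv2
from bench import imaging
C={n:imaging.get_calibration(n) for n in ["scene","top"]}
def ray(n,uv,z):
    c=C[n]; K,R,t=c["camera_matrix"],np.array(c["R"]),np.array(c["t"])
    o=-R.T@t; d=R.T@np.linalg.inv(K)@np.array([uv[0],uv[1],1.]); return o+d*(z-o[2])/d[2]
def proj(n,X):
    c=C[n]; p=c["camera_matrix"]@(np.array(c["R"])@X+c["t"]); return p[:2]/p[2]
def tri(u1,u2):
    A=[];b=[]
    for n,uv in (("top",u1),("scene",u2)):
        c=C[n];R=np.array(c["R"]);o=-R.T@c["t"];d=R.T@np.linalg.inv(c["camera_matrix"])@np.array([*uv,1.]);d/=np.linalg.norm(d)
        P=np.eye(3)-np.outer(d,d);A.append(P);b.append(P@o)
    X=np.linalg.lstsq(np.vstack(A),np.hstack(b),rcond=None)[0];return X
def dark(p,x0,y0,x1,y1):
    # intensity-weighted dark blob centroid
    g=p[y0:y1,x0:x1].astype(float).mean(2); bg=np.percentile(g,75); w=np.clip(bg-g-20,0,None)
    ys,xs=np.mgrid[y0:y1,x0:x1]; return np.array([(xs*w).sum()/w.sum(),(ys*w).sum()/w.sum()])
E
python3 - <<'E'
from h import *
T=np.load("top0.npz")["p"];S=np.load("scene0.npz")["p"]
a=dark(T,259,187,270,197); b=dark(S,364,272,377,285)
print("hole px",a,b,"top@72",ray("top",a,.072),"scene@72",ray("scene",b,.072),"tri",tri(a,b))
# bases: plate screws
for box in [(261,160,271,171),(381,174,392,185),(251,224,263,235)]:
    u=dark(T,*box);print("screw",u,ray("top",u,.012)[:2])
# plate contour
hsv=cv2.cvtColor(T,cv2.COLOR_RGB2HSV)
print("hsv plate",hsv[225,300],"knob",hsv[250,377],"table",hsv[300,330],"wood",hsv[280,170],"wide",hsv[296,174],"pin",hsv[263,169],"fork",hsv[197,255])
wood=((hsv[...,0]<25)&(hsv[...,1]>110)).astype(np.uint8)
for n,I,box in (("top",T,(150,240,205,320)),("scene",S,(390,195,445,260))):
    x0,y0,x1,y1=box;h=cv2.cvtColor(I,cv2.COLOR_RGB2HSV)[y0:y1,x0:x1]
    m=((h[...,1]<40)&(h[...,2]>90)).astype(np.uint8)
    k,l,st,ce=cv2.connectedComponentsWithStats(m)
    for i in range(1,k):
        if st[i,4]>20: print(n,st[i],ce[i]+[x0,y0])
    # knob
for n,I,box in (("top",T,(365,235,395,265)),("scene",S,(255,232,280,256))):
    x0,y0,x1,y1=box;g=I[y0:y1,x0:x1].max(2);m=(g<55).astype(np.uint8)
    k,l,st,ce=cv2.connectedComponentsWithStats(m)
    for i in range(1,k):
        if st[i,4]>20: print("knob",n,st[i],ce[i]+[x0,y0])
E
```

```text
hole px [264.13232096 191.55146913] [369.92501616 278.3904331 ] top@72 [0.64778529 0.1035167  0.072     ] scene@72 [0.65016338 0.10634812 0.072     ] tri [0.64860496 0.10533146 0.07023198]
screw [265.74306878 165.06899471] [0.72463703 0.10823168]
screw [385.95389267 179.46712018] [ 0.68859672 -0.16850303]
screw [256.80028839 229.12256669] [0.57497096 0.12713667]
hsv plate [ 42  11 115] knob [14 48 59] table [ 15  43 184] wood [ 17 125 188] wide [ 18  19 158] pin [ 15  16 160] fork [ 10  16 148]
top [13 17 11 11 94] [168.15957447 261.87234043]
top [ 16  47  16  17 216] [173.42592593 294.83796296]
scene [15 13 11  8 69] [410.28985507 211.53623188]
scene [30 27  7  5 25] [423.2  224.16]
knob top [  4   9  16  14 115] [375.99130435 249.91304348]
```

Run:
```python
from h import *
T=np.load("top0.npz")["p"];S=np.load("scene0.npz")["p"]
tw,tp=(173.426,294.838),(168.16,261.872)
print("wide top",ray("top",tw,.068)); print("pin top",ray("top",tp,.08))
print(S[216:236,416:432].max(2))
h=cv2.cvtColor(S,cv2.COLOR_RGB2HSV); print(h[216:236,416:432,1])
print("scene wide",ray("scene",(410.29,211.54),.068))
```

```text
wide top [0.42645523 0.29427397 0.068     ]
pin top [0.49556175 0.30388452 0.08      ]
[[148 162 164 161 160 160 164 169 172 174 175 174 175 174 177 178]
 [166 167 166 164 159 159 161 166 171 172 174 174 176 175 177 178]
 [168 168 167 166 162 160 159 161 166 172 174 173 174 174 172 175]
 [165 167 168 167 164 163 161 159 162 167 170 173 174 177 175 176]
 [165 167 167 167 164 162 157 157 159 162 169 174 176 174 177 178]
 [168 167 167 164 154 143 141 141 141 148 161 172 175 175 178 179]
 [169 166 165 156 141 134 134 132 131 133 141 160 171 173 178 178]
 [168 166 163 147 134 133 132 130 132 131 134 144 161 175 178 178]
 [166 165 152 128 121 130 131 131 131 131 132 139 155 166 173 175]
 [162 164 149 115 104 121 128 128 129 130 126 127 142 161 168 174]
 [161 157 131  91  78  88 106 116 123 121 113 125 146 160 164 167]
 [159 135  97  78  72  74  77  80  81  83  87 118 150 159 162 167]
 [142 107  86  73  72  72  73  71  72  72  85 129 157 159 161 164]
 [140 109  91  73  73  71  72  70  74  75  92 135 160 161 159 161]
 [163 137 103  84  75  74  70  72  73  79 109 144 162 163 161 159]
 [173 16
[... 1014 characters left out ...]
1  43  38  36  33  35  32  41  82 119 126 110  76]
 [128 125 100  59  46  48  46  45  41  43  53 102 122 127 126 101]
 [126 119  92  52  43  46  45  43  43  43  63 111 125 130 127 124]
 [128 112  98  70  49  47  43  44  48  44  78 115 129 128 130 127]
 [130 127 111  79  54  48  40  46  45  58  96 124 129 130 128 128]
 [130 127 123 113  90  68  68  77  75  94 116 125 129 128 129 130]
 [130 131 130 128 126 119 122 122 126 125 128 128 128 130 128 128]
 [130 131 127 128 129 128 129 130 128 127 129 129 131 130 128 129]
 [128 128 132 127 127 130 127 129 126 128 130 130 129 131 128 130]
 [119 127 131 128 130 130 128 131 131 128 125 129 128 126 125 118]]
scene wide [0.43129273 0.29664067 0.068     ]
```

Run:
```python
from h import *
print("scene pin",ray("scene",(423.1,223.6),.08))
d=np.load("top0.npz")["d"]
c=C["top"];K,R,t=c["camera_matrix"],np.array(c["R"]),np.array(c["t"])
for u,v in [(300,100),(300,125),(255,100),(240,125),(195,140),(170,262),(174,296),(255,197),(376,250),(322,188),(60,150),(430,100),(430,138),(508,180)]:
    z=d[v,u]; X=R.T@(np.linalg.inv(K)@[u,v,1]*z-t); print((u,v),X.round(3))
kn=(375.99,249.91); print("knob",ray("top",kn,.12))
sy=np.array([.129,.9916]);sx=np.array([.9916,-.129]);cc=np.array([.6318,-.0207])
print("knob pred",cc-sy*.125-sx*.1025, "axis",cc-sy*.125,"hole",cc+sy*.125)
for z in (.11,.117):
  print(proj("top",np.array([*(cc-sy*.125-sx*.1025),z])), proj("scene",np.array([*(cc-sy*.125-sx*.1025),z])))
```

```text
scene pin [0.49811595 0.30689762 0.08      ]
(300, 100) [0.855 0.026 0.071]
(300, 125) [0.81  0.028 0.039]
(255, 100) [0.887 0.137 0.002]
(240, 125) [0.811 0.164 0.039]
(195, 140) [0.79  0.277 0.001]
(170, 262) [0.495 0.3   0.08 ]
(174, 296) [0.424 0.292 0.071]
(255, 197) [0.636 0.123 0.072]
(376, 250) [ 0.514 -0.13   0.122]
(322, 188) [ 0.635 -0.022  0.15 ]
(60, 150) [0.745 0.556 0.069]
(430, 100) [ 0.838 -0.253  0.104]
(430, 138) [ 0.766 -0.259  0.069]
(508, 180) [ 0.675 -0.431  0.052]
knob [ 0.51442307 -0.13021242  0.12      ]
knob pred [ 0.514036  -0.1314275] axis [ 0.615675 -0.14465 ] hole [0.647925 0.10325 ]
[376.03703428 250.62302866] [265.55503166 244.68762083]
[376.42711326 250.25633291] [265.43828796 242.7337244 ]
```

```bash
cat >> h.py <<'E'
from bench import read_state
from scipy.spatial.transform import Rotation
def shift(target,ydeg=None):
    s=read_state(); R=Rotation.from_quat(s["eef_rot"]).as_matrix()
    y=np.degrees(np.arctan2(R[1,1],R[0,1]))
    print("t",round(s["time"],2),"tcp",s["ee_pos"].round(4),"y ang",y.round(2),"tilt",R[:,2].round(4),"w",round(s["width"],4),"F",s["ft_force"].round(2),"j7",s["joint_positions"].round(2))
    print("shift",(R.T@(np.array(target)-s["ee_pos"])).round(4),"roll",None if ydeg is None else -np.radians(ydeg-y).round(4))
E
python3 -c "
from h import *
shift([.4968,.3054,.14],82.7)"
```

```text
t 0.1 tcp [0.2374 0.5778 0.2219] y ang 67.67 tilt [-4.0e-04 -1.1e-03 -1.0e+00] w 0.087 F [ 0.37  0.11 -0.84] j7 [-1.2   0.33 -0.06  1.46  0.02  1.35 -0.09]
shift [-0.3435 -0.1533  0.0821] roll -0.2624
```

Request:
move_arm:
  series:
    - [-0.034, -0.015, 0, -0.03]
    - [-0.069, -0.031, 0, -0.06]
    - [-0.103, -0.046, 0, -0.09]
    - [-0.137, -0.061, 0, -0.12]
    - [-0.172, -0.077, 0, -0.15]
    - [-0.206, -0.092, 0.01, -0.18]
    - [-0.24, -0.107, 0.03, -0.21]
    - [-0.275, -0.123, 0.05, -0.24]
    - [-0.309, -0.138, 0.065, -0.262]
    - [-0.335, -0.15, 0.078, -0.262]
    - [-0.3435, -0.1533, 0.082, -0.262]
    - [-0.3435, -0.1533, 0.082, -0.262]
    - [-0.3435, -0.1533, 0.082, -0.262]
    - [-0.3435, -0.1533, 0.082, -0.262]
  claw: 0.2
  newtons: 10

```text
time: 1.5
ee_pos: [0.4961, 0.3077, 0.1412]
eef_rot: [0.063, 0.998, 0.001, 0.0]
ft_force: [-0.4, 0.5, 0.3]
width: 0.0524
```

```bash
python3 -c "
from h import *
shift([.4968,.3054,.064],82.7)
p,d=imaging.camera('scene');cv2.imwrite('pics/s1.png',cv2.resize(p[120:300,320:520,::-1],None,fx=4,fy=4)[:600])
"
```

```text
t 1.5 tcp [0.4961 0.3077 0.1412] y ang 82.82 tilt [ 3.0e-04  1.3e-03 -1.0e+00] w 0.0524 F [-0.41  0.48  0.33] j7 [-0.73  0.3   0.11  1.69 -0.04  1.16  0.84]
shift [-0.001  -0.0023  0.0772] roll 0.0021
```

View pics/s1.png

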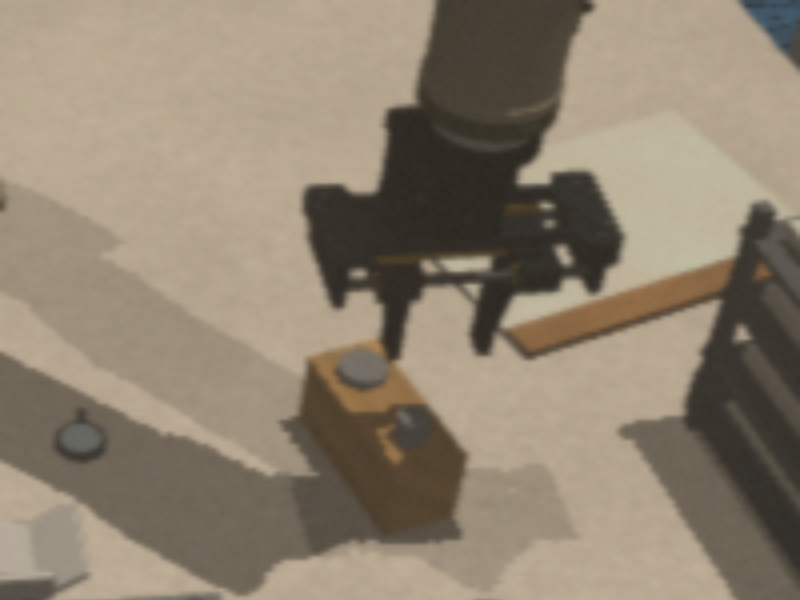

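The gripper is above the block with its fingertips near (418,208) and (441,208) in scene pixels. Below them the pin is at (422,225). Next I compare this with the projected TCP.

```bash
python3 -c "
from h import *
print(proj('scene',np.array([.4961,.3077,.1412])),ray('scene',(429.3,207.5),.1412))"
```

```text
[426.66571153 206.2121613 ] [0.50250174 0.31261113 0.1412    ]
```

Request:
move_arm:
  series:
    - [0, -0.003, 0.02, 0]
    - [0, -0.003, 0.04, 0]
    - [0, -0.003, 0.06, 0]
    - [0, -0.003, 0.07, 0]
    - [0, -0.003, 0.077, 0]
    - [0, -0.003, 0.077, 0]
    - [0, -0.003, 0.077, 0]

```text
time: 2.25
ee_pos: [0.4969, 0.3033, 0.0644]
eef_rot: [0.064, 0.998, 0.0, 0.0]
ft_force: [-0.0, 0.6, 1.3]
width: 0.0522
```

Request:
move_arm:
  series:
    - [0, 0, 0, 0]
    - [0, 0, 0, 0]
    - [0, 0, 0, 0]
    - [0, 0, 0, 0]
    - [0, 0, 0, 0]
    - [0, 0, 0, 0]
    - [0, 0, 0, 0]
    - [0, 0, 0, 0]
  claw: -1
  newtons: 6

```text
time: 3.05
ee_pos: [0.4967, 0.3029, 0.0637]
eef_rot: [0.064, 0.998, 0.0, 0.0]
ft_force: [-0.2, 0.3, 1.7]
width: 0.0228
```

Request:
move_arm:
  series:
    - [0, 0, 0, 0]
    - [0, 0, 0, 0]
    - [0, 0, 0, 0]
    - [0, 0, -0.02, 0]
    - [0, 0, -0.03, 0.14]
    - [0, 0, -0.03, 0.28]
    - [0, 0, -0.03, 0.42]
    - [0, 0, -0.03, 0.56]
    - [0, 0, -0.03, 0.7]
    - [0, 0, -0.03, 0.84]
    - [0, 0, -0.03, 0.98]
    - [0, 0, -0.03, 1.12]
    - [0, 0, -0.03, 1.26]
    - [0, 0, -0.03, 1.4]
    - [0, 0, -0.03, 1.54]
    - [0, 0, -0.03, 1.57]
    - [0, 0, -0.03, 1.57]
    - [0, 0, -0.015, 1.57]
    - [0, 0, 0, 1.57]
    - [0, 0, 0, 1.57]
  claw: 0.03

```text
time: 5.05
ee_pos: [0.496, 0.3024, 0.0612]
eef_rot: [0.75, 0.661, -0.001, -0.0]
ft_force: [-0.1, -0.3, 0.6]
width: 0.0447
```

Request:
move_arm:
  series:
    - [0, 0, 0, 0]
    - [0, 0, 0, 0]
    - [0, 0, 0, 0]
    - [0, 0, 0, 0]
    - [0, 0, 0, 0]
    - [0, 0, 0, 0]
    - [0, 0, 0, 0]
    - [0, 0, 0, 0]
    - [0, 0, 0, 0]
    - [0, 0, 0, 0]
  claw: -1
  newtons: 25

```text
time: 6.05
ee_pos: [0.4966, 0.3029, 0.0636]
eef_rot: [0.751, 0.661, 0.0, -0.0]
ft_force: [-0.9, 0.5, -0.2]
width: 0.0226
```

```bash
python3 -c "
from h import *
shift([.4968,.3054,.15],-7.3)
p,d=imaging.camera('scene');cv2.imwrite('pics/s2.png',cv2.resize(p[150:270,360:520,::-1],None,fx=5,fy=5)[:600])
p,d=imaging.camera('top');cv2.imwrite('pics/t2.png',p[:,:,::-1])
"
```

```text
t 6.05 tcp [0.4966 0.3029 0.0636] y ang -7.28 tilt [ 1.e-04  1.e-04 -1.e+00] w 0.0226 F [-0.87  0.55 -0.2 ] j7 [-0.92  0.39  0.35  1.77 -0.16  1.01 -0.63]
shift [ 0.0026 -0.0001 -0.0864] roll 0.0004
```

View pics/s2.png

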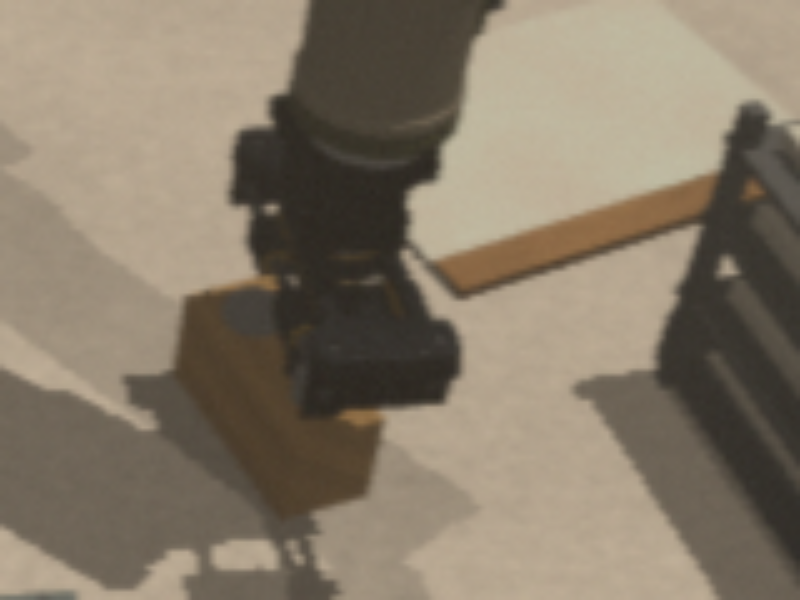

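View pics/t2.png

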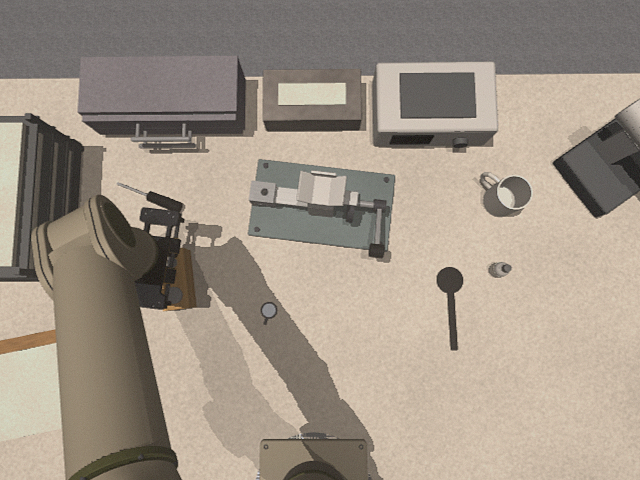

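Request:
move_arm:
  series:
    - [0, 0, -0.02, 0]
    - [0, 0, -0.045, 0]
    - [0, 0, -0.075, 0]
    - [0, 0, -0.097, 0]
    - [-0.018, 0.018, -0.097, 0]
    - [-0.036, 0.035, -0.097, 0]
    - [-0.06, 0.059, -0.097, 0]
    - [-0.084, 0.083, -0.097, 0]
    - [-0.108, 0.106, -0.097, 0]
    - [-0.132, 0.13, -0.097, 0]
    - [-0.155, 0.152, -0.097, 0]
    - [-0.17, 0.167, -0.097, 0]
    - [-0.179, 0.176, -0.097, 0]
    - [-0.179, 0.176, -0.097, 0]
    - [-0.179, 0.176, -0.097, 0]
    - [-0.179, 0.176, -0.097, 0]
    - [-0.179, 0.176, -0.097, 0]

```text
time: 7.85
ee_pos: [0.648, 0.1045, 0.1606]
eef_rot: [0.75, 0.662, 0.0, -0.0]
ft_force: [1.2, 0.0, -0.3]
width: 0.0225
```

```bash
python3 -c "
from h import *
shift([.6488,.1027,.145],-7.3)
p,d=imaging.camera('scene');np.savez('s3.npz',p=p,d=d);cv2.imwrite('pics/s3.png',cv2.resize(p[200:320,320:440,::-1],None,fx=5,fy=5,interpolation=2))
p,d=imaging.camera('top');cv2.imwrite('pics/t3.png',p[:,:,::-1])
"
```

```text
t 7.85 tcp [0.648  0.1045 0.1606] y ang -7.17 tilt [-2.e-04  7.e-04 -1.e+00] w 0.0225 F [ 1.16  0.02 -0.3 ] j7 [-0.58  0.46  0.47  1.47 -0.22  1.26 -0.2 ]
shift [-0.0017  0.001   0.0156] roll 0.0023
```

View pics/s3.png

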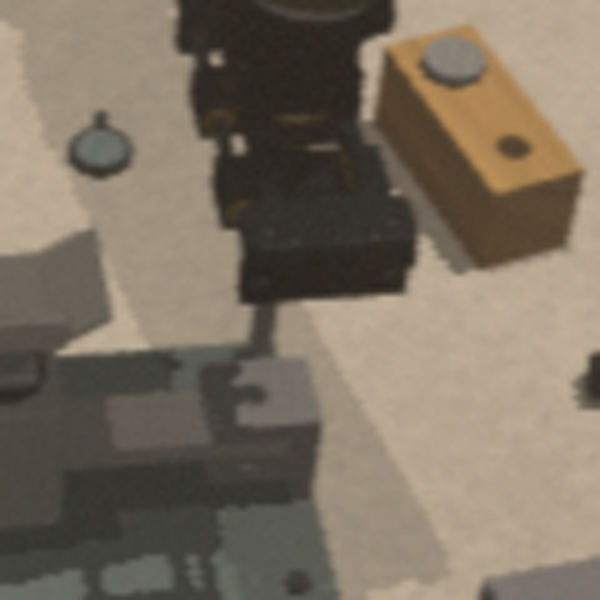

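View pics/t3.png

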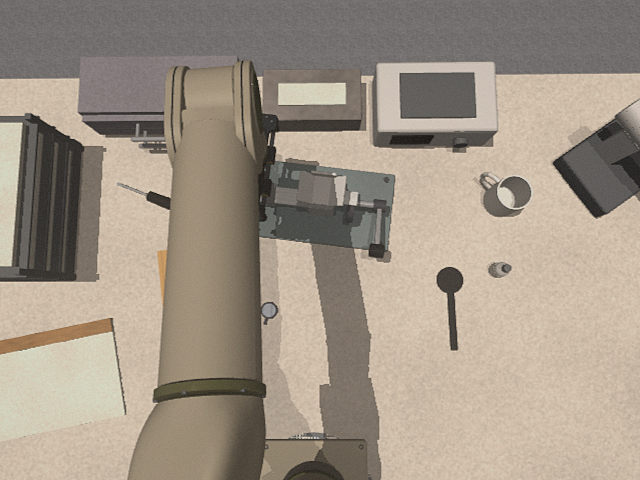

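```bash
python3 -c "
from h import *
p=np.load('s3.npz')['p'];g=p.mean(2).astype(int)
print(g[256:284,362:384])
for z in (.143,.135,.125,.115,.102):print(z,proj('scene',np.array([.648,.1045,z])).round(2))
print('hole from image0', proj('scene',np.array([.6488,.1027,.072])))
"
```

```text
[[143 142 140 143 139 105  49  39  41  43  47  45  39  37  37  39  38  36
   39  40  38  38]
 [144 142 142 140 129  90  45  38  41  43  41  39  36  37  39  39  37  38
   38  40  37  39]
 [141 140 139 139 137 103  51  39  41  38  40  40  40  38  41  38  39  39
   36  39  39  38]
 [141 141 140 140 138 109  55  39  35  40  37  36  39  43  45  49  52  54
   61  68  67  70]
 [143 145 145 141 140 114  78  61  55  47  44  46  51  70  86 100 108 115
  138 156 157 158]
 [147 146 145 144 140 138 137 133 108  75  61  60  67 100 128 139 140 143
  149 159 164 166]
 [148 145 143 142 141 141 141 138 108  69  63  62  71 113 139 143 142 141
  144 147 157 164]
 [147 146 141 140 139 141 144 139 108  69  63  63  72 115 140 145 144 144
  145 144 154 163]
 [144 141 141 138 142 143 144 132  99  68  63  64  80 118 140 142 143 143
  144 143 153 164]
 [142 143 140 139 143 144 145 131  97  66  63  64  82 120 141 143 144 144
  143 140 145 157]
 [142 140 138 142 142 146 142 124  87  64  61  66  94 127 142 144 145 143
  144 144 146 154]
 [143 143 141 139 141 141 138 115  76  64  64  69 101 133 144 144 143 145
  1
[... 959 characters left out ...]
  63  63  61  63  63  61  63  72  90 105 108 109 107 108 110
  109 112 118 130]
 [ 60  61  61  63  62  62  67  67  64  62  70  88 105 109 109 108 108 108
  109 109 113 125]
 [ 64  61  61  63  63  67  78  84  79  76  85 100 106 111 110 110 108 109
  109 110 111 122]
 [ 65  64  63  62  65  89 104 102  98 101 104 107 107 107 107 108 108 110
  110 109 109 118]
 [ 64  61  60  62  66  91 107 108 107 110 108 109 110 109 109 109 109 111
  110 112 113 117]
 [ 69  69  64  61  65  90 108 110 110 110 110 110 109 109 109 109 109 108
  109 110 109 110]]
0.143 [371.53 258.28]
0.135 [371.23 260.56]
0.125 [370.86 263.39]
0.115 [370.49 266.18]
0.102 [370.02 269.77]
hole from image0 [368.36396776 278.232385  ]
```

```bash
python3 -c "
from h import *
for dv in (-.5,0,.5): print(dv,ray('scene',(369.93-1.47,278.39-dv),.072).round(4))
"
```

```text
-0.5 [0.6509 0.1023 0.072 ]
0 [0.6494 0.1028 0.072 ]
0.5 [0.6478 0.1033 0.072 ]
```

Request:
move_arm:
  series:
    - [-0.0017, 0.001, 0, 0]
    - [-0.0017, 0.001, 0.01, 0]
    - [-0.0017, 0.001, 0.02, 0]
    - [-0.0017, 0.001, 0.023, 0]
    - [-0.0017, 0.001, 0.023, 0]
    - [-0.0017, 0.001, 0.023, 0]
    - [-0.0017, 0.001, 0.023, 0]
    - [-0.0017, 0.001, 0.023, 0]

```text
time: 8.75
ee_pos: [0.6495, 0.1012, 0.1379]
eef_rot: [0.751, 0.661, 0.0, 0.0]
ft_force: [-0.0, -0.7, -0.1]
width: 0.0222
```

```bash
python3 -c "
from h import *
shift([.6488,.1027,.0756],-7.3)
p,d=imaging.camera('scene');np.savez('s4.npz',p=p,d=d);cv2.imwrite('pics/s4.png',cv2.resize(p[235:305,340:410,::-1],None,fx=8,fy=8,interpolation=2))
shift([.6488,.1027,.0756],-7.3)
"
```

```text
t 8.75 tcp [0.6495 0.1012 0.1379] y ang -7.28 tilt [ 6.e-04  2.e-04 -1.e+00] w 0.0222 F [-0.01 -0.71 -0.14] j7 [-0.57  0.48  0.47  1.5  -0.23  1.21 -0.19]
shift [ 0.0014 -0.0009  0.0623] roll 0.0004
t 8.8 tcp [0.6494 0.1012 0.1378] y ang -7.27 tilt [ 5.e-04  2.e-04 -1.e+00] w 0.0225 F [-0.16 -0.19 -0.66] j7 [-0.57  0.48  0.47  1.5  -0.23  1.21 -0.19]
shift [ 0.0014 -0.0009  0.0622] roll 0.0004
```

View pics/s4.png

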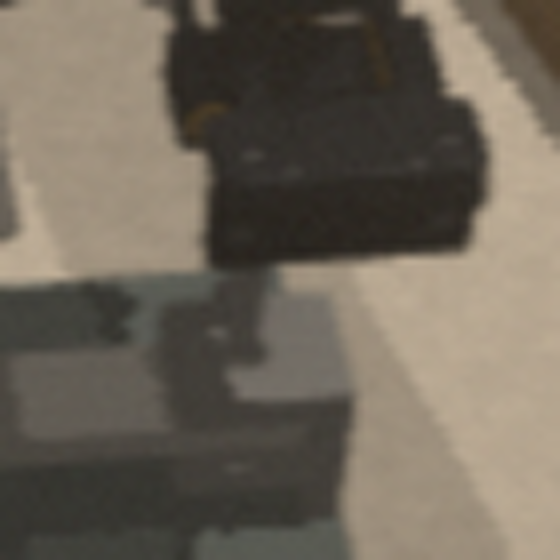

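Request:
move_arm:
  series:
    - [0.0014, -0.0009, 0, 0]
    - [0.0014, -0.0009, 0, 0]
    - [0.0014, -0.0009, 0, 0]
    - [0.0014, -0.0009, 0, 0]
    - [0.0014, -0.0009, 0, 0]

```text
time: 9.3
ee_pos: [0.6486, 0.1027, 0.1375]
eef_rot: [0.751, 0.661, 0.0, -0.0]
ft_force: [0.3, 0.3, -1.5]
width: 0.0223
```

```bash
python3 -c "
from h import *
shift([.6488,.1027,.0756],-7.3)
p,d=imaging.camera('scene');np.savez('s5.npz',p=p,d=d)
g=p.mean(2).astype(int);print(g[266:286,362:382])
"
```

```text
t 9.3 tcp [0.6486 0.1027 0.1375] y ang -7.28 tilt [ 1.e-04  1.e-04 -1.e+00] w 0.0223 F [ 0.27  0.3  -1.48] j7 [-0.57  0.48  0.47  1.5  -0.23  1.21 -0.2 ]
shift [0.     0.0002 0.0619] roll 0.0004
[[143 141 137 111  70  39  37  35  38  37  35  36  37  38  40  38  42  46
   44  43]
 [141 141 138 113  71  47  41  39  40  37  42  41  50  63  67  68  79  86
   87  88]
 [137 137 129 116 101  73  63  61  55  56  58  68  89 119 133 135 136 137
  137 135]
 [ 99  99  97  94  88  78  71  63  64  60  64  71  91 120 140 142 143 142
  144 141]
 [ 89  91  89  88  81  68  60  60  64  62  65  75  89 120 137 140 141 142
  142 142]
 [ 88  89  88  84  72  60  59  63  61  62  64  78  93 110 122 126 125 126
  126 133]
 [ 78  75  75  74  67  59  63  59  62  61  64  88 103 108 110 111 113 113
  116 127]
 [ 62  63  64  62  62  62  60  61  64  61  68  89 105 107 106 109 110 109
  110 122]
 [ 59  60  60  61  62  61  60  63  63  64  74  95 105 107 107 106 109 111
  112 120]
 [ 60  61  60  60  62  63  64  63  63  65  75  96 105 108 107 107 108 111
  110 113]
 [ 62  61  61  60  64  79  84  70  62  68  84 100 107 108 106 106 107 107
  108 111]
 [ 59  60  62  62  63  70  71  62  61  66  81  99 109 108 109 109 110 109
  110 111]
 [ 62  62  61  60  61  63  62  61  62  62  71  88 103 108 107 109 107 108
  109 110]
 [ 61  61  62  61  62  63  64  65  64  63  67  89 104 109 108 108 109 107
  106 109]
 [ 61  60  62  60  63  65  67  74  79  75  83  99 109 109 107 109 109 110
  110 109]
 [ 61  61  62  62  62  62  64  82  97 101 105 107 107 110 107 108 109 110
  109 110]
 [ 60  62  60  61  62  61  67  91 106 107 109 109 109 110 109 109 109 111
  111 112]
 [ 61  60  62  62  62  62  66  92 106 109 109 110 108 109 108 108 109 108
  109 108]
 [ 61  60  62  61  61  62  66  87 104 104 107 105 106 105 105 105 101  96
   96  90]
 [ 62  61  61  61  63  61  61  66  70  71  74  77  78  73  70  71  69  68
   69  65]]
```

Request:
move_arm:
  series:
    - [0, 0, 0.005, 0]
    - [0, 0, 0.008, 0]
    - [0, 0, 0.011, 0]
    - [0, 0, 0.014, 0]
    - [0, 0, 0.017, 0]
    - [0, 0, 0.017, 0]

```text
time: 9.95
ee_pos: [0.6483, 0.1027, 0.12]
eef_rot: [0.751, 0.661, -0.0, -0.0]
ft_force: [-0.4, -0.3, -1.1]
width: 0.0225
```

```bash
python3 -c "
from h import *
shift([.6488,.1027,.0756],-7.3)"
```

```text
t 9.95 tcp [0.6483 0.1027 0.12  ] y ang -7.27 tilt [-7.e-04 -1.e-04 -1.e+00] w 0.0225 F [-0.37 -0.3  -1.15] j7 [-0.57  0.5   0.46  1.52 -0.23  1.18 -0.19]
shift [0.0001 0.0005 0.0444] roll 0.0005
```

The foot is about 10 mm into the hole and there is no reaction force, so I keep going down.

Request:
move_arm:
  series:
    - [0, 0.0002, 0.004, 0]
    - [0, 0.0002, 0.008, 0]
    - [0, 0.0002, 0.012, 0]
    - [0, 0.0002, 0.016, 0]
    - [0, 0.0002, 0.02, 0]
    - [0, 0.0002, 0.024, 0]
    - [0, 0.0002, 0.024, 0]
    - [0, 0.0002, 0.024, 0]

```text
time: 10.75
ee_pos: [0.6488, 0.1027, 0.0965]
eef_rot: [0.751, 0.661, -0.0, -0.0]
ft_force: [0.6, 0.6, -1.0]
width: 0.0225
```

```bash
python3 -c "
from h import *
shift([.6488,.1027,.0756],-7.3)"
```

```text
t 10.75 tcp [0.6488 0.1027 0.0965] y ang -7.28 tilt [-1.e-04  0.e+00 -1.e+00] w 0.0225 F [ 0.59  0.61 -0.98] j7 [-0.56  0.52  0.46  1.54 -0.24  1.14 -0.18]
shift [0.0001 0.     0.0209] roll 0.0004
```

Request:
move_arm:
  series:
    - [0, 0, 0.004, 0]
    - [0, 0, 0.008, 0]
    - [0, 0, 0.012, 0]
    - [0, 0, 0.016, 0]
    - [0, 0, 0.018, 0]
    - [0, 0, 0.02, 0]
    - [0, 0, 0.021, 0]
    - [0, 0, 0.021, 0]
    - [0, 0, 0.021, 0]

```text
time: 11.65
ee_pos: [0.6489, 0.1027, 0.0756]
eef_rot: [0.751, 0.661, 0.0, 0.0]
ft_force: [0.7, -0.3, -0.3]
width: 0.0229
```

```bash
python3 -c "
from h import *
shift([.6488,.1027,.0756],-7.3)"
```

```text
t 11.65 tcp [0.6489 0.1027 0.0756] y ang -7.28 tilt [ 2.e-04  1.e-04 -1.e+00] w 0.0229 F [ 0.68 -0.31 -0.25] j7 [-0.56  0.54  0.45  1.55 -0.25  1.1  -0.18]
shift [ 0.     -0.0001  0.    ] roll 0.0004
```

Request:
move_arm:
  series:
    - [0, 0, 0.001, 0]
    - [0, 0, 0.0015, 0]
    - [0, 0, 0.0015, 0]
    - [0, 0, 0.0015, 0]

```text
time: 12.05
ee_pos: [0.649, 0.1027, 0.0754]
eef_rot: [0.751, 0.661, 0.0, -0.0]
ft_force: [-4.5, -0.6, 10.2]
width: 0.0224
```

Request:
move_arm:
  series:
    - [0, 0, 0, 0]
    - [0, 0, 0, 0]
    - [0, 0, 0, 0]
    - [0, 0, 0, 0]
    - [0, 0, -0.01, 0]
    - [0, 0, -0.03, 0]
    - [0, 0, -0.06, 0]
    - [0, 0, -0.09, 0]
    - [0, 0, -0.1, 0]
    - [0, 0, -0.1, 0]
    - [0, 0, -0.1, 0]
  claw: 0.03

```text
time: 13.15
ee_pos: [0.6483, 0.1027, 0.1732]
eef_rot: [0.751, 0.661, -0.0, -0.0]
ft_force: [-0.0, 0.3, -1.1]
width: 0.0449
```

```bash
python3 -c "
from h import *
shift([.6488,.1027,.0756],-7.3)
p,d=imaging.camera('scene');np.savez('s6.npz',p=p,d=d);cv2.imwrite('pics/s6.png',cv2.resize(p[235:305,340:410,::-1],None,fx=8,fy=8,interpolation=2))
"
```

```text
t 13.15 tcp [0.6483 0.1027 0.1732] y ang -7.27 tilt [-0.001 -0.    -1.   ] w 0.0449 F [-0.03  0.33 -1.12] j7 [-0.58  0.46  0.48  1.46 -0.21  1.28 -0.21]
shift [0.0001 0.0006 0.0976] roll 0.0005
```

View pics/s6.png

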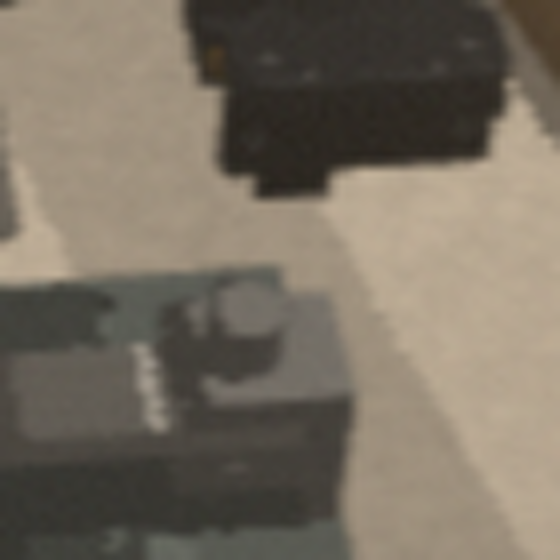

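The 10 N reaction and the picture agree: the head is on the fork at about scene pixel (371,273). Next is the lever.

Request:
move_arm:
  series:
    - [0, 0, -0.03, 0]
    - [0, 0, -0.06, 0]
    - [0, 0, -0.077, 0.1]
    - [-0.02, -0.008, -0.077, 0.24]
    - [-0.042, -0.017, -0.077, 0.38]
    - [-0.064, -0.026, -0.077, 0.52]
    - [-0.086, -0.035, -0.077, 0.66]
    - [-0.108, -0.044, -0.077, 0.8]
    - [-0.13, -0.053, -0.077, 0.94]
    - [-0.152, -0.062, -0.077, 1.08]
    - [-0.174, -0.071, -0.077, 1.22]
    - [-0.196, -0.08, -0.077, 1.36]
    - [-0.218, -0.089, -0.077, 1.5]
    - [-0.235, -0.097, -0.077, 1.57]
    - [-0.2497, -0.1025, -0.077, 1.57]
    - [-0.2497, -0.1025, -0.077, 1.57]
    - [-0.2497, -0.1025, -0.077, 1.57]
    - [-0.2497, -0.1025, -0.077, 1.57]
  claw: 0.38

```text
time: 15.0
ee_pos: [0.516, -0.1308, 0.2507]
eef_rot: [0.998, -0.062, -0.0, -0.0]
ft_force: [0.7, 0.8, -0.3]
width: 0.0601
```

```bash
python3 -c "
from h import *
shift([.5149,-.1320,.094],-97.3)
p,d=imaging.camera('scene');cv2.imwrite('pics/s7.png',cv2.resize(p[180:330,220:420,::-1],None,fx=4,fy=4,interpolation=2))
"
```

```text
t 15.0 tcp [ 0.516  -0.1308  0.2507] y ang -97.07 tilt [-4.e-04  1.e-04 -1.e+00] w 0.0601 F [ 0.73  0.76 -0.3 ] j7 [-0.61  0.12  0.85  1.7  -0.1   1.36 -1.44]
shift [-0.0008  0.0013  0.1567] roll 0.004
```

View pics/s7.png

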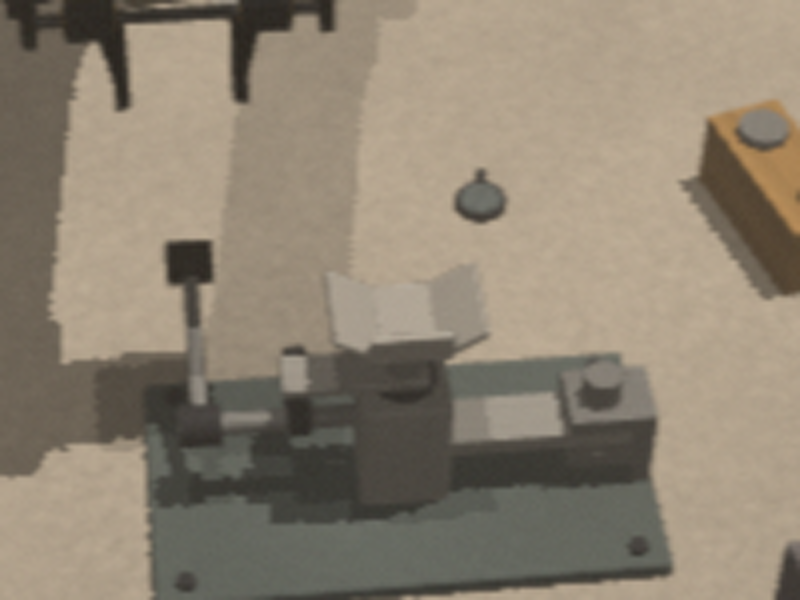

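Scene picture: the pin head sits on the fork at about (371,275), and the fingers straddle the knob at (267,245) from above. I lower them now.

Request:
move_arm:
  series:
    - [-0.0008, 0.0013, 0.03, 0.004]
    - [-0.0008, 0.0013, 0.06, 0.004]
    - [-0.0008, 0.0013, 0.09, 0.004]
    - [-0.0008, 0.0013, 0.12, 0.004]
    - [-0.0008, 0.0013, 0.14, 0.004]
    - [-0.0008, 0.0013, 0.15, 0.004]
    - [-0.0008, 0.0013, 0.157, 0.004]
    - [-0.0008, 0.0013, 0.157, 0.004]
    - [-0.0008, 0.0013, 0.157, 0.004]

```text
time: 15.95
ee_pos: [0.5151, -0.1332, 0.0948]
eef_rot: [0.998, -0.065, 0.001, -0.0]
ft_force: [0.8, -0.5, -0.5]
width: 0.0604
```

```bash
python3 -c "
from h import *
shift([.5149,-.1320,.094],-97.3)
p,d=imaging.camera('scene');cv2.imwrite('pics/s8.png',cv2.resize(p[200:300,220:340,::-1],None,fx=6,fy=6,interpolation=2))
p,d=imaging.camera('top');cv2.imwrite('pics/t8.png',cv2.resize(p[170:290,320:440,::-1],None,fx=5,fy=5,interpolation=2))
"
```

```text
t 15.95 tcp [ 0.5151 -0.1332  0.0948] y ang -97.45 tilt [ 0.0012  0.     -1.    ] w 0.0604 F [ 0.76 -0.54 -0.46] j7 [-0.53  0.3   0.81  1.89 -0.25  1.05 -1.31]
shift [-0.0004 -0.0012  0.0008] roll -0.0025
```

View pics/s8.png

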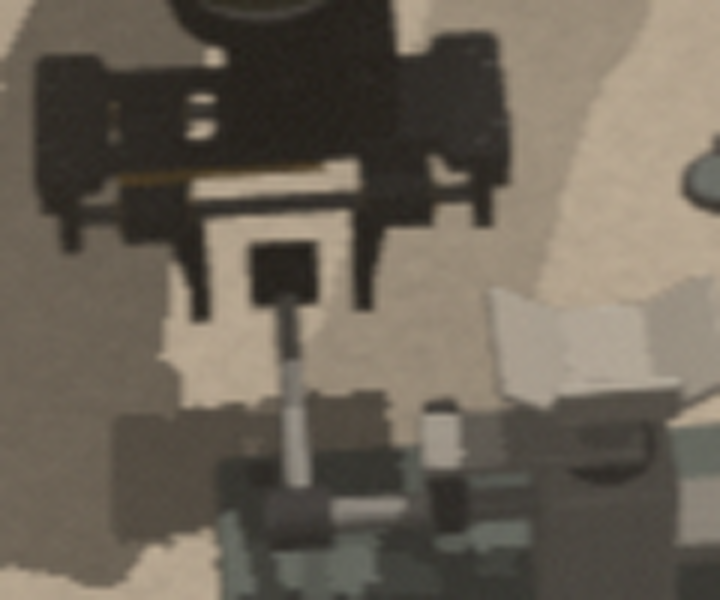

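Request:
move_arm:
  series:
    - [-0.0002, -0.0008, 0, 0]
    - [-0.0002, -0.0008, 0, 0]
    - [-0.0002, -0.0008, 0, 0]
    - [-0.0002, -0.0008, 0, 0]
    - [-0.0002, -0.0008, 0, 0]
    - [-0.0002, -0.0008, 0, 0]
    - [-0.0002, -0.0008, 0, 0]
    - [-0.0002, -0.0008, 0, 0]
    - [-0.0002, -0.0008, 0, 0]
    - [-0.0002, -0.0008, 0, 0]
  claw: -1
  newtons: 45

```text
time: 17.05
ee_pos: [0.5144, -0.1321, 0.094]
eef_rot: [0.998, -0.065, -0.0, -0.0]
ft_force: [0.6, 4.3, 1.3]
width: 0.0297
```

```bash
python3 -c "
from h import *
shift([.5149,-.1320,.094],-97.3)
p,d=imaging.camera('scene');cv2.imwrite('pics/s9.png',cv2.resize(p[200:300,220:400,::-1],None,fx=4,fy=4,interpolation=2))
"
```

```text
t 17.05 tcp [ 0.5144 -0.1321  0.094 ] y ang -97.44 tilt [-0.e+00  5.e-04 -1.e+00] w 0.0297 F [0.64 4.28 1.31] j7 [-0.53  0.3   0.81  1.9  -0.25  1.05 -1.32]
shift [ 0.0004 -0.0001 -0.    ] roll -0.0025
```

View pics/s9.png

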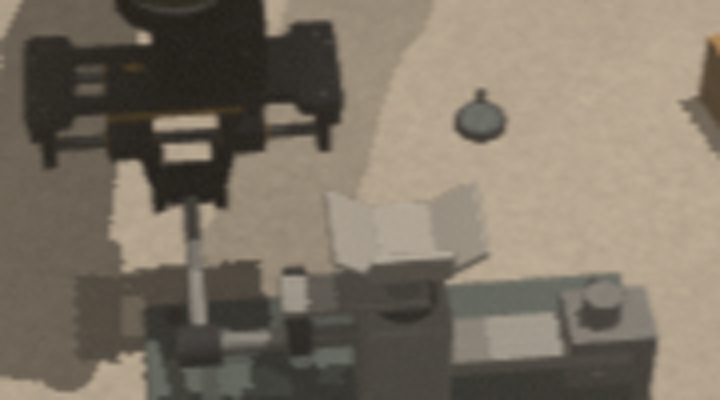

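The knob is pinched at 29.7 mm and the pin is still seated. I swing the first part of the arc.

Request:
move_arm:
  series:
    - [0.0022, 0, -0.005, 0]
    - [0.0045, 0, -0.01, 0]
    - [0.0071, 0, -0.0148, 0]
    - [0.0099, 0, -0.0195, 0]
    - [0.013, 0, -0.0241, 0]
    - [0.0163, 0, -0.0285, 0]
    - [0.0199, 0, -0.0327, 0]
    - [0.0236, 0, -0.0367, 0]
    - [0.0275, 0, -0.0405, 0]
    - [0.0316, 0, -0.0442, 0]
    - [0.0316, 0, -0.0442, 0]
    - [0.0316, 0, -0.0442, 0]

```text
time: 18.3
ee_pos: [0.5452, -0.136, 0.1381]
eef_rot: [0.998, -0.065, -0.001, -0.0]
ft_force: [-3.4, 6.3, -4.6]
width: 0.0297
```

```bash
python3 -c "
from h import *
shift([.6166,-.1453,.164],-97.3)
p,d=imaging.camera('scene');cv2.imwrite('pics/s10.png',cv2.resize(p[180:300,220:400,::-1],None,fx=4,fy=4,interpolation=2))
"
```

```text
t 18.3 tcp [ 0.5452 -0.136   0.1381] y ang -97.44 tilt [-0.0019  0.001  -1.    ] w 0.0297 F [-3.36  6.34 -4.55] j7 [-0.51  0.33  0.81  1.77 -0.26  1.16 -1.32]
shift [ 0.072 -0.    -0.026] roll -0.0025
```

View pics/s10.png

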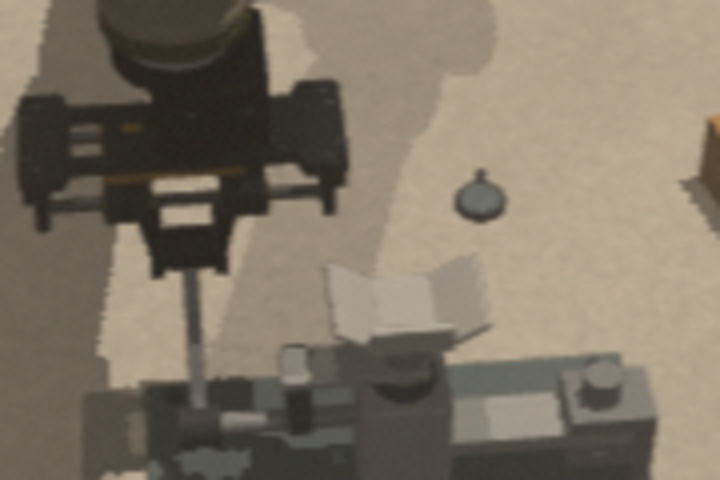

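Request:
move_arm:
  series:
    - [0.0044, -0.0005, -0.0034, 0]
    - [0.0088, -0.0005, -0.0067, 0]
    - [0.0135, -0.0005, -0.0096, 0]
    - [0.0182, -0.0005, -0.0124, 0]
    - [0.0231, -0.0005, -0.0149, 0]
    - [0.0281, -0.0005, -0.0172, 0]
    - [0.0332, -0.0005, -0.0192, 0]
    - [0.0384, -0.0005, -0.021, 0]
    - [0.0437, -0.0005, -0.0225, 0]
    - [0.049, -0.0005, -0.0237, 0]
    - [0.0544, -0.0005, -0.0247, 0]
    - [0.0599, -0.0005, -0.0254, 0]
    - [0.0654, -0.0005, -0.0258, 0]
    - [0.071, -0.0005, -0.0259, 0]
    - [0.072, -0.0005, -0.0259, 0]
    - [0.072, -0.0005, -0.0259, 0]
    - [0.072, -0.0005, -0.0259, 0]
    - [0.072, -0.0005, -0.0259, 0]

```text
time: 20.15
ee_pos: [0.6162, -0.1449, 0.1643]
eef_rot: [0.998, -0.065, -0.001, -0.001]
ft_force: [-6.4, 5.6, 1.0]
width: 0.0296
```

```bash
python3 -c "
from h import *
shift([.6166,-.1453,.164],-97.3)
p,d=imaging.camera('scene');np.savez('s11.npz',p=p,d=d);cv2.imwrite('pics/s11.png',cv2.resize(p[180:300,220:400,::-1],None,fx=4,fy=4,interpolation=2))
p,d=imaging.camera('top');cv2.imwrite('pics/t11.png',p[:,:,::-1])
"
```

```text
t 20.15 tcp [ 0.6162 -0.1449  0.1643] y ang -97.44 tilt [-0.0028  0.0012 -1.    ] w 0.0296 F [-6.44  5.58  1.03] j7 [-0.42  0.47  0.78  1.55 -0.34  1.27 -1.29]
shift [0.0005 0.0003 0.0003] roll -0.0025
```

View pics/s11.png

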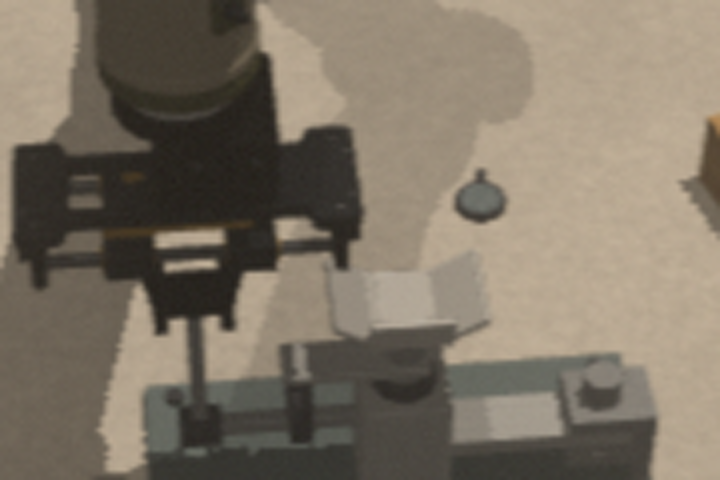

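View pics/t11.png

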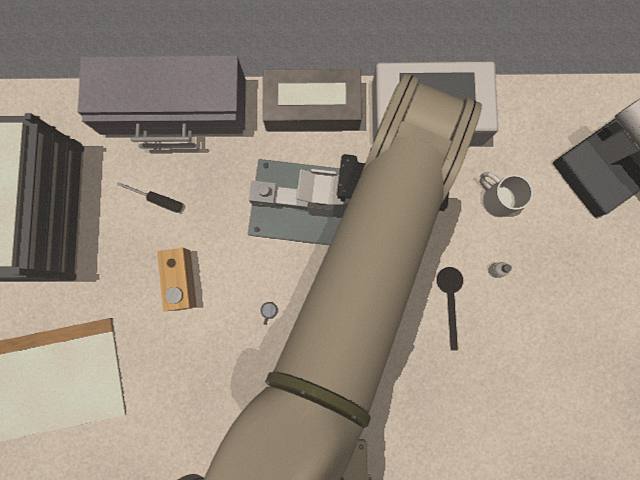

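```bash
python3 -c "
from h import *
A=np.load('scene0.npz');B=np.load('s11.npz')
from h import C
c=C['scene'];K,R,t=c['camera_matrix'],np.array(c['R']),np.array(c['t'])
def pts(D,u0,v0,u1,v1):
    vs,us=np.mgrid[v0:v1,u0:u1];z=D['d'][v0:v1,u0:u1];P=np.linalg.inv(K)@np.stack([us*z,vs*z,z]).reshape(3,-1);return (R.T@(P-t[:,None])).T
for n,D in (('0',A),('1',B)):
    X=pts(D,316,246,326,256 ); print(n,np.median(X,0).round(4))
# vertical shift by phase correlation of cup patch
a=A['p'][240:272,300:345].mean(2).astype(np.float32);b=B['p'][240:272,300:345].mean(2).astype(np.float32)
print(cv2.phaseCorrelate(a,b,cv2.createHanningWindow(a.shape[::-1],cv2.CV_32F)))
for z in (.153,.1645):print(proj('scene',np.array([.6327,-.0213,z])))
for i in (0,1,2):print(proj('scene',np.array([.6166+.011*(i-1),-.1453,.16])))
"
```

```text
0 [0.5351 0.0078 0.0766]
1 [ 0.6164 -0.0125  0.164 ]
((0.8655144834411281, -2.595428352744957), 0.5023049970467885)
[319.42304995 259.25499573]
[319.54612132 255.90220811]
[265.72483005 257.4548011 ]
[266.55575839 260.76973491]
[267.39634113 264.12318429]
```

```bash
python3 -c "
from h import *
A=np.load('scene0.npz');B=np.load('s11.npz')
c=C['scene'];K,R,t=c['camera_matrix'],np.array(c['R']),np.array(c['t'])
def X(D,us,vs):
    z=D['d'][vs,us];return (R.T@(np.linalg.inv(K)@np.stack([us*z,vs*z,z])-t[:,None])).T
for n,D in (('0',A),('1',B)):
  for v in (252,254,256,258,260): print(n,v,np.median(X(D,np.arange(315,325),np.full(10,v)),0).round(4))
print(A['p'][244:276,322].mean(1).astype(int));print(B['p'][244:276,322].mean(1).astype(int))
print(A['p'][244:276,317].mean(1).astype(int));print(B['p'][244:276,317].mean(1).astype(int))
"
```

```text
0 252 [ 0.6091 -0.015   0.152 ]
0 254 [ 0.6172 -0.0165  0.1527]
0 256 [ 0.6233 -0.0183  0.1538]
0 258 [ 0.628  -0.0198  0.1524]
0 260 [ 0.6342 -0.0218  0.1532]
1 252 [ 0.6199 -0.0181  0.1627]
1 254 [ 0.6264 -0.0198  0.1643]
1 256 [ 0.6348 -0.0219  0.1654]
1 258 [ 0.639  -0.0224  0.165 ]
1 260 [ 0.6609 -0.0287  0.1812]
[162 158 158 158 157 154 156 164 160 160 159 160 159 160 159 161 159 160
 158 152 156  97  78  78  77  74  69  63  63  63  66  72]
[144 139 139 141 163 166 167 165 163 165 167 165 166 165 165 165 166 152
  91  77  76  76  75  63  63  63  62  66  77  69  64  59]
[158 159 158 159 161 157 156 159 159 160 160 160 160 159 158 158 159 159
 158 152 161 132  86  76  77  76  74  64  62  65  67  70]
[140 141 138 144 165 165 166 165 164 165 164 165 164 164 163 163 158 160
  95  77  76  77  75  70  64  65  67  71  72  69  67  53]
```

The cup floor reads 0.164 m, up from 0.153 m, which is the full 11.5 mm lift. I hold for a second to check for drift, then hand in.

Request:
move_arm:
  series:
    - [0, 0, 0, 0]
    - [0, 0, 0, 0]
    - [0, 0, 0, 0]
    - [0, 0, 0, 0]
    - [0, 0, 0, 0]
    - [0, 0, 0, 0]
    - [0, 0, 0, 0]
    - [0, 0, 0, 0]
    - [0, 0, 0, 0]
    - [0, 0, 0, 0]

```text
time: 21.25
ee_pos: [0.6162, -0.1449, 0.1643]
eef_rot: [0.998, -0.065, -0.001, -0.001]
ft_force: [-6.5, 6.7, 1.3]
width: 0.0297
```

```bash
python3 -c "
from h import *
from bench import r
shift([.6166,-.1453,.164],-97.3)
p,d=imaging.camera('scene');print(p[244:276,322].mean(1).astype(int))
print(r.close_job())
"
```

```text
t 21.25 tcp [ 0.6162 -0.1449  0.1643] y ang -97.45 tilt [-0.0028  0.0012 -1.    ] w 0.0297 F [-6.53  6.69  1.32] j7 [-0.42  0.47  0.78  1.55 -0.34  1.27 -1.29]
shift [0.0005 0.0003 0.0003] roll -0.0026
[142 139 139 141 161 165 165 166 165 164 165 165 167 165 166 164 166 151
  89  77  77  77  76  64  63  64  62  66  76  70  65  61]
the job is handed in; nothing more can be done
None
```

I pushed the hinge pin through the fork and lug until its head sat on the fork. I then swung the cam lever upright and handed the job in at about 21 s with the gripper still pinching the knob. The hand-in gave no verdict.

**Pin:** it went in without resistance, and pressing at the bottom gave about 10 N of reaction. The later pictures, up to the one with the lever upright, show the head on the fork.

**Lever and chin rest:** the cup floor measured 0.164 m, up from 0.153 m, which matches the full 11.5 mm lift. The fingertips ended within about 1 mm of the point computed for an upright lever. Over a further second of holding, neither the pose nor the cup edge in the picture moved. The knob is gripped at 29.7 mm with 45 N set, and the spring pulls back with about 6.5 N.

**Bystanders:** the last top view shows the screwdriver, mug, bottle, paddle, lens and wide pin where they were at the start.

**Checks that disagreed:**
- The two cameras differed by a steady 2–3 mm. I corrected for this using the gripped pin as a reference.
- One image-correlation check of the cup lift was low-confidence and read 2.6 px instead of about 3.3 px; the depth readings and the edge shift both gave the expected value.
- A sideways force of about 6 N stayed on the gripper, probably because it pinches the knob slightly off centre.

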